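# Blow out an electrode: seat it on the pegs and hold the air valve at the mark

### The arm

A 6-joint arm with a two-finger parallel gripper is mounted at the origin on the work surface. World frame = base frame: x ahead of the robot, y to its left, z up, the work surface at z = 0. Lengths are in mm, angles in rad, forces in N, time in s.
With the tool pointing down it reaches from about 275 to 750 mm from the base axis. Payload 10.2 kg.
Tool frame: the origin (TCP) lies between the finger pads; the fingertips stand 8 mm ahead of it and the grasp point (between the pads) lies 11 mm behind it; z points along the fingers, y is the line along which they close (so a half turn about z gives the same grasp; the last joint's range is limited). The gripper opens to 85 mm and grips with 20 to 120 N. Pads are 22 mm wide; open, the fingers measure 114 mm over their backs; the gripper's body (76 mm by 85 mm) begins 54 mm behind the grasp point. The pads swing forward as they close: fully open they stand 13 mm farther back than shut.
Start: joints at [1.003, 0.313, 1.498, -0, 1.331, -0.223], TCP at [177.467, 494.102, 239.294] pointing down, gripper open.
Joint ranges: [-2.94, 2.94], [-0.97, 2.17], [0.19, 2.56], [-1.23, 4.37], [0.02, 3.11], [-2.88, 2.88]. Speed limits (rad/s): [2.39, 2.39, 3.01, 3.14, 3.14, 3.14].

### API

Orientations are given as a unit quaternion [w, x, y, z].
In Python, from rig import * gives the robot as it stands.
- The arm moves only by the shell command python3 -m handwheel 'ROWS' [FORCE]. ROWS is JSON, a list that holds one entry, the list of rows, each a list of 7 numbers: the shift along the world's x, y, z in mm, then the turn, a rotation vector about the world's x, y, z in degrees, then the opening, from -1 (shut) to 1 (fully open). A call has 1 to 8 rows; each row shifts and turns the commanded pose from where the row before left it; what a row does not reach is not made up. A row lasts 1/8 s, in which the tool goes at most 62.5 mm and 10.7 degrees, less where a joint would pass 70% of its speed; a pose out of reach is approached as far as the arm can. A call is refused whole if a number of a shift passes 62.5 or a number of a turn 10.7, either way. A call with a gripper value outside its range is refused whole. The fingers move at their own pace and stop on an object; FORCE is the grip in N (left out, the last holds). Time passes only in rows, so rows that do not move let the fingers close. It gives the time, the measured TCP pose, the force, the opening and the grip force at its end, in the units of the state.
- sense(): the state, without advancing time (a new reading comes with each control period).
- capture(name): name is "scene" or "top"; returns a dict with "image" (400x640x3 uint8, red, green, blue), "fx", "fy", "cx", "cy" (pixels), "rvec" (rotation vector, rad) and "tvec" (3), from world to camera coordinates, as OpenCV has them. Camera axes: x right, y down, z forward; pixel columns grow to the right and rows downward; lengths in mm; the calibration is good to about 2 mm. A picture is of the moment at which its call begins. There is no depth.
- finish_job(): hands the job in; it is judged then, once.
The state is a dict: "time_s": time; "joints": joint angles; "dq": joint speeds; "tau": joint torques, N m; "eef_pos": TCP position; "ee_rot": TCP orientation; "force": force on the tool from outside, world axes, zero at the start; "wrist_torque": the same for the moment, N m; "grip_width": opening from 0.0 (shut) to 1.0 (fully open); "grip_force": force on a finger pad.
Only numpy, scipy, OpenCV 4.12 (cv2) and the standard library are available. Lean on these libraries where they do the work, as an engineer would, in place of code of your own. Each camera call takes 0.05 s, during which the arm holds its last target. There are 200 camera calls.

### The job

Set the electrode's pallet fully down on the two pegs of the blow-out station (lower it, do not drop it) and let go of it, either way round. Then pull the red spring-return valve handle out until it is in line with the yellow mark, and keep hold of it there: finish while still holding the handle at the mark, because it springs shut if released. Leave the other things on the bench where they are.

Things in the scene. Friction and masses are not known exactly. Their poses are not given: they have to be found in the camera images.
- electrode: Loose part, 0.3-0.5 kg, starts upright on a 4 mm thick cork mat. Aluminium pallet 50 (own x) x 120 (y) x 18 mm high with two vertical 13 mm through holes at own y = -44 and +44 mm. On its middle a dark graphite block 30 (x) x 36 (y) mm, from 18 to 62 mm above the underside, then a step 18 x 24 mm up to 72 mm. Origin: centre of the pallet's underside, z up. Fits the pegs either way round.
- station: Fixed blow-out station. Grey deck, own x -135 to 90 mm, y -75 to 75 mm, top 12 mm above the bench. Steel nest pad 56 x 126 mm centred at x = 45 mm, top at 30 mm, with two brass pegs. Blue valve body x -28 to 14 mm, y -30 to 30 mm, top at 42 mm. The handle pulls out to own -x, roughly towards the robot. Origin: on the bench, z up.
- nest (a point): Centre of the nest pad's top face, 30 mm above the bench, axes as the station's. Pegs at own y = -44 and +44 mm: 10 mm diameter, 15 mm tall, top 5 mm tapered. Seated, the pallet's underside centre lies on this point, its own y along the station's y, either way round.
- valve_handle: Red upright plate 14 (own x) x 50 (y) x 64 mm tall, axes as the station's; origin: centre of its underside, 20 mm above the bench. White pointer 19 mm long at each side of its foot. Pinch it from above across the 14 mm. Slides only along station -x, from fully in (start, 30 mm clear of the blue body) to a stop 70 mm out; spring pulls it in with 3.3 N plus 1.1 N per 10 mm.
- mark: Yellow flat strip across the deck, 5 (own x) x 130 (y) x 3 mm, below the handle's path, axes as the station's. Origin: centre of its underside on the deck, 28 to 54 mm out from the handle's start. The handle is at the mark when its mid-thickness and white pointers are straight above the strip's centre line.
- toolholder: Bystander: dark steel tapered tool holder standing on its 62 mm wide flange, 100 mm tall; origin under its centre.
- jar: Bystander: orange jar with black cap, 66 mm across, 85 mm tall; origin under its centre.
- offcut: Bystander: stepped dark graphite offcut, 70 by 50 by 44 mm; origin under its centre.
- bin: Bystander: blue open parts bin, 150 by 100 by 60 mm; origin under its centre.
Things that resemble listed ones, but are neither listed nor needed, are in the scene too. Leave any purple look-alike of the electrode alone.

How it is judged (in metres and radians):
On the way, in this order (a step that is already met when the one before it is completed fails the run):
1. the pallet sits fully down on both pegs, let go of, with the valve handle still in (z of electrode in the frame of nest between -0.0025 and 0.0025 m and horizontal distance between electrode and nest below 0.004 m and angle between the y axis of electrode and the y axis of station, either way round below 0.06 rad and angle between electrode's own z axis and vertical below 0.05 rad and linear speed of electrode below 0.02 m/s and contact force between the fingers and electrode below 0.1 N and x of valve_handle in the frame of station above -0.075 m), for 0.2 s.
2. the handle is held at the yellow mark (x of valve_handle in the frame of mark between -0.005 and 0.005 m and linear speed of valve_handle below 0.01 m/s and contact force between the fingers and valve_handle above 2 N and contact force between electrode and valve_handle below 0.2 N), for 0.3 s.
At the end, for the whole second after the job is handed in: Pallet on the nest (height within 2.5 mm, centre 4 mm, turn 0.06 rad, tilt 0.05 rad), at rest, not touched by fingers or by the handle. Handle within 5 mm of the mark's centre line, still, held by the fingers with at least 2 N (all of step 2 and z of electrode in the frame of nest between -0.0025 and 0.0025 m and horizontal distance between electrode and nest below 0.004 m and angle between the y axis of electrode and the y axis of station, either way round below 0.06 rad and angle between electrode's own z axis and vertical below 0.05 rad and linear speed of electrode below 0.02 m/s and contact force between the fingers and electrode below 0.1 N); the arm keeps its last pose, push and grip.
It fails at once if the electrode is dropped (moving faster than 0.5 m/s with no finger on it) (linear speed of electrode above 0.5 m/s and contact force between the fingers and electrode below 0.1 N).
It fails at once if a bystander is moved by more than 20 mm (distance of any of toolholder, jar, offcut, bin from where it was at the start of the episode above 0.02 m).
It also fails if it takes over 48 s, if anything falls off the work surface, if the arm or the gripper's body presses on something with over 40 N, if the wrist force passes 120 N, or if a joint passes its speed limit or range.

## Working session

There is one attempt and no reset: what is moved stays moved. The work goes in short steps, Python scripts to look and compute and a shell command to move; the robot and the scene stay as the last step left them, time stands still between calls to the robot, and variables do not carry over. Pictures are saved under pics/ and viewed, at most 10 in all, crops included, and the job is handed in when it is done.

```bash
mkdir -p pics && ls && python3 - <<'E'
from rig import *
import cv2,pickle
for n in ("scene","top"):
    c=capture(n); pickle.dump(c,open(f"pics/{n}0.pkl","wb"))
    cv2.imwrite(f"pics/{n}0.png",c["image"][:,:,::-1])
    print(n,c["fx"],c["cx"],c["cy"],c["rvec"],c["tvec"])
print(sense())
E
```

```text
pics
scene 397.7633020697131 312.6368138193023 200.83577002467536 [ 0.72086744  2.74201554 -0.9424477 ] [ 526.74112128 -221.16175421 1590.37121615]
top 396.83369070601896 314.23241381073564 199.3364612546833 [ 2.00726605 -2.21117238  0.2357159 ] [ 65.42606526 603.61914881 960.62982859]
{'time_s': 0.1, 'joints': array([ 1.00258665e+00,  3.13433439e-01,  1.49836410e+00,  1.37714786e-05,
        1.33099482e+00, -2.23405618e-01]), 'dq': array([ 9.72217013e-04, -3.43869661e-04, -1.51567033e-03, -9.58485960e-05,
       -5.14921529e-05,  1.09885746e-03]), 'tau': array([ 3.84452491e-03, -4.12896895e+01, -2.60141391e+01, -4.54117571e-05,
        3.07553244e-03, -4.17255956e-05]), 'eef_pos': array([177.34692672, 493.90661365, 238.77101248]), 'ee_rot': array([-2.37446598e-04,  1.71550845e-01,  9.85175085e-01, -5.50898369e-04]), 'force': array([-0.53948332, -0.1940327 , -0.21139476]), 'wrist_torque': array([ 0.00069867, -0.00784509, -0.03342797]), 'grip_force': 0.0, 'grip_width': 1.001574018336915}
```

View pics/scene0.png

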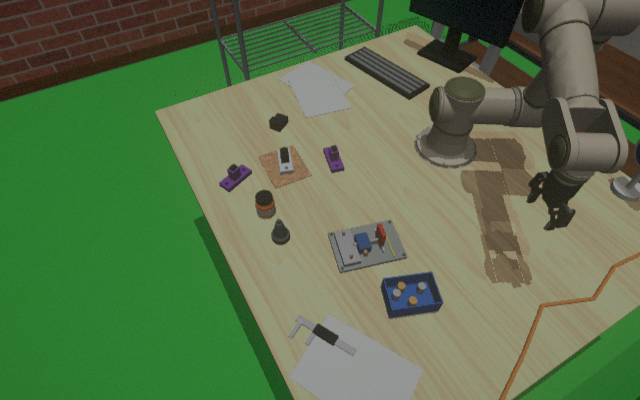

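View pics/top0.png

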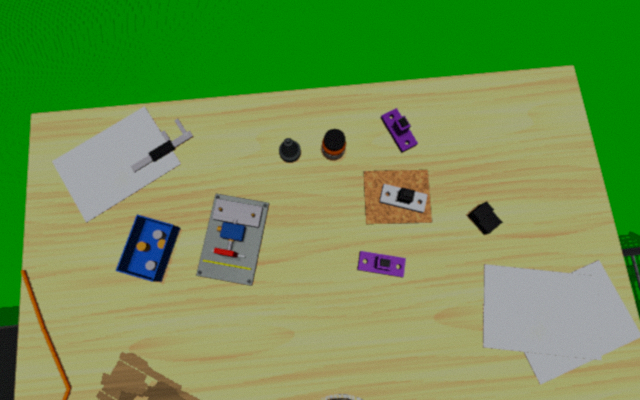

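The top view shows the electrode on its cork mat (404,197) and the station (233,240), with the red handle at (228,253) and the yellow strip at (227,265). The purple look-alikes are at (398,130) and (381,264). In the scene view the electrode is at (286,160) and the station at (367,245). I'll enlarge both areas.

```bash
cat > h.py <<'E'
import numpy as np,cv2,pickle
def load(n): return pickle.load(open(f"pics/{n}.pkl","rb"))
def K(c): return np.array([[c["fx"],0,c["cx"]],[0,c["fy"],c["cy"]],[0,0,1.]])
def plane(c,uv,z):
    R=cv2.Rodrigues(np.array(c["rvec"]))[0]; t=np.array(c["tvec"]).ravel()
    uv=np.atleast_2d(uv).astype(float)
    d=(np.c_[uv,np.ones(len(uv))]@np.linalg.inv(K(c)).T)@R; o=-R.T@t
    return o+d*((z-o[2])/d[:,2])[:,None]
def proj(c,P): return cv2.projectPoints(np.atleast_2d(P).astype(float),np.array(c["rvec"]),np.array(c["tvec"]),K(c),None)[0][:,0]
def crop(c,x0,y0,w,h,s): return cv2.resize(c["image"][y0:y0+h,x0:x0+w,::-1],None,fx=s,fy=s,interpolation=cv2.INTER_CUBIC)
E
python3 - <<'E'
from h import *
t=load("top0");s=load("scene0")
a=crop(t,190,185,90,105,5); b=crop(t,360,165,75,60,5)
cv2.imwrite("pics/c1.png",np.hstack([a,cv2.copyMakeBorder(b,0,a.shape[0]-b.shape[0],0,0,0)])[:, :800])
a=crop(s,320,215,95,60,4);b=crop(s,255,140,60,50,4)
cv2.imwrite("pics/c2.png",np.hstack([a,cv2.copyMakeBorder(b,0,a.shape[0]-b.shape[0],0,0,0)]))
E
```

```text
(no output)
```

View pics/c1.png

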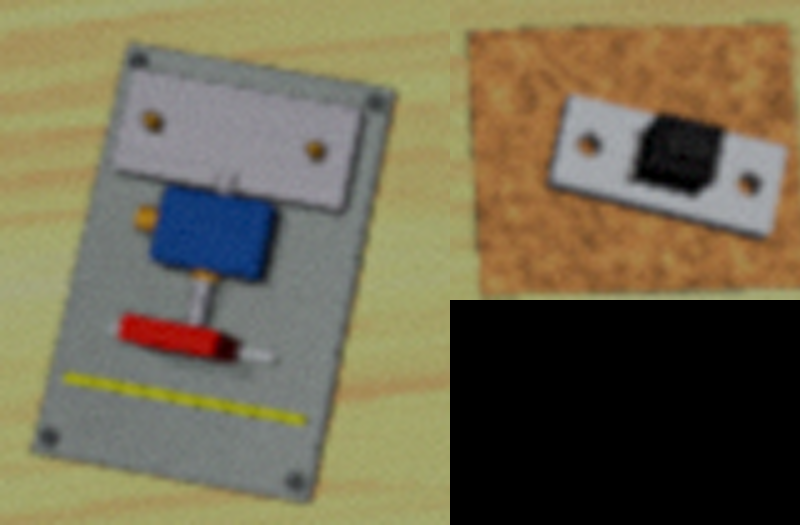

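View pics/c2.png

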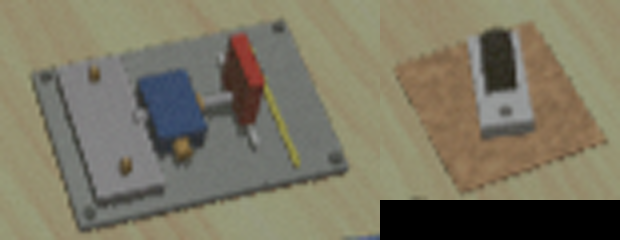

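The crops show the nest pad with brass pegs at top-camera pixels about (220,209) and (253,215). The pallet's holes are at about (388,194) and (420,202). The handle and the strip, about (227,265), are both clear. Now for sub-pixel measurement.

```bash
cat >> h.py <<'E'
def mask(c,box,f,s=6):
    "upsampled colour mask in box -> contours in full-image pixel coords"
    x0,y0,w,h=box
    im=cv2.resize(c["image"][y0:y0+h,x0:x0+w],None,fx=s,fy=s,interpolation=cv2.INTER_CUBIC)
    m=f(cv2.cvtColor(im,cv2.COLOR_RGB2HSV).astype(int)).astype(np.uint8)
    cs=sorted(cv2.findContours(m,cv2.RETR_EXTERNAL,cv2.CHAIN_APPROX_NONE)[0],key=cv2.contourArea)[::-1]
    return [(k[:,0]+.5)/s-.5+[x0,y0] for k in cs]
def rect(c,pts,z):
    P=plane(c,pts,z)[:,:2].astype(np.float32)
    (x,y),(w,h),a=cv2.minAreaRect(P)
    if w>h: a-=90;w,h=h,w     # a = direction of short side
    return np.round([x,y,w,h,(a+90)%180-90],2)
grey=lambda lo,hi,sm:(lambda q:(q[...,1]<sm)&(q[...,2]>lo)&(q[...,2]<hi))
yel=lambda q:(abs(q[...,0]-29)<5)&(q[...,1]>170)&(q[...,2]>90)
red=lambda q:((q[...,0]<8)|(q[...,0]>172))&(q[...,1]>150)&(q[...,2]>70)
brass=lambda q:(q[...,0]>8)&(q[...,0]<25)&(q[...,1]>95)
E
python3 - <<'E'
from h import *
t=load("top0");s=load("scene0")
for c,(x,y) in ((t,(383,189)),(t,(225,204)),(t,(245,260)),(t,(200,235)),(t,(220,209)),(t,(227,265)),(t,(228,252)),(s,(335,235)),(s,(392,237)),(s,(380,231))):
    print(x,y,cv2.cvtColor(c["image"][y:y+1,x:x+1],cv2.COLOR_RGB2HSV)[0,0])
k=mask(t,(375,175,57,45),grey(130,256,60)); print("pallet z22",len(k[0]),rect(t,k[0],22),"z13",rect(t,k[0],13))
k=mask(t,(205,192,65,40),grey(140,256,60)); print("pad",rect(t,k[0],30))
k=mask(t,(190,185,90,105),grey(70,256,60)); print("deck",rect(t,k[0],12))
k=mask(t,(195,255,70,25),yel); print("mark",rect(t,k[0],15))
k=mask(t,(200,240,50,30),red); print("red84",rect(t,k[0],84))
for b in ((214,202,13,13),(247,208,13,13)):
    k=mask(t,b,brass);print("peg",[(len(q),q.mean(0).round(1),plane(t,q.mean(0),42)[0].round(1)) for q in k[:2]])
for b in ((382,188,12,12),(414,196,12,12)):
    k=mask(t,b,lambda q:(q[...,1]>60)|(q[...,2]<130));print("hole",[(len(q),q.mean(0).round(1),plane(t,q.mean(0),20)[0].round(1)) for q in k[:2]])
# scene
k=mask(s,(330,222,35,50),grey(120,256,60)); print("pad s",rect(s,k[0],30))
k=mask(s,(320,215,95,60),grey(55,256,60)); print("deck s",rect(s,k[0],12))
k=mask(s,(370,220,40,45),yel); print("mark s",rect(s,k[0],15))
k=mask(s,(270,140,30,40),grey(110,256,60)); print("pallet s",rect(s,k[0],13))
E
```

```text
383 189 [110  10 158]
225 204 [120   9 145]
245 260 [ 80  12 128]
200 235 [ 31  77 166]
220 209 [ 19 214  99]
227 265 [ 31 174 155]
228 252 [  3 250 169]
335 235 [ 10   6 124]
392 237 [ 53   9 116]
380 231 [  4 157 112]
pallet z22 874 [ 598.8  -233.89   50.4   120.88  -19.73] z13 [ 600.6  -236.12   50.83  121.92  -19.73]
pad [600.4  214.77  52.05 122.16 -15.98]
deck [534.99 233.73 153.89 224.83  74.31]
mark [466.79 252.04   4.2  126.46 -15.65]
red84 [492.65 242.57  14.61  50.12 -14.88]
peg [(49, array([220. , 208.7]), array([611. , 255.9,  42. ]))]
peg [(47, array([252.6, 214.6]), array([587.1, 171.4,  42. ]))]
hole [(81, array([387.6, 193.3]), array([ 614.3, -193.4,   20. ])), (51, array([381.9, 189.2]), array([ 627.1, -179.6,   20. ]))]
hole [(82, array([419.5, 201.2]), array([ 584.2, -276. ,   20. ])), (45, array([425., 206.]), array([ 569.8, -288.8,   20. ]))]
pad s [588.09 203.3  100.8  164.11 -37.27]
deck s [528.95 231.5  228.44 310.63  60.31]Traceback (most recent call last):
  File "<stdin>", line 17, in <module>
IndexError: list index out of range
```

The pallet centre is about (599,-234.3) with yaw −20°, and the tool's closing axis already lies along the pallet's y. The nest is about (599.8,214.6) with yaw −15.75°. Handle to mark is about 28 mm. I'll grip the block across its 36 mm, so I'm moving over now.

```bash
python3 -m handwheel '[[[30,-52,0,0,0,0,1],[30,-52,0,0,0,0,1],[30,-52,0,0,0,0,1],[30,-52,0,0,0,0,1],[30,-52,0,0,0,0,1],[30,-52,0,0,0,0,1],[30,-52,0,0,0,0,1],[30,-52,0,0,0,0,1]]]' 30
python3 -m handwheel '[[[30,-52,0,0,0,0,1],[30,-52,0,0,0,0,1],[30,-52,0,0,0,0,1],[30,-52,-20,0,0,0,1],[30,-52,-40,0,0,0,1],[30,-52,-40,0,0,0,1],[0,0,0,0,0,0,1],[0,0,0,0,0,0,1]]]'
python3 -c "
from rig import *
s=sense();print(s['eef_pos'],s['ee_rot'],s['time_s'])"
```

```text
time_s: 1.1
eef_pos: [418.0, 76.2, 239.3]
ee_rot: [0.0, 0.172, 0.985, 0.0]
force: [0.8, 1.4, -0.4]
grip_width: 0.998
grip_force: 0.0
time_s: 2.1
eef_pos: [589.0, -219.0, 150.4]
ee_rot: [-0.0, 0.171, 0.985, 0.0]
force: [0.3, 0.8, 1.1]
grip_width: 1.003
grip_force: 0.0
[ 589.03199564 -218.9740717   150.44135554] [-2.84473136e-05  1.71486692e-01  9.85186430e-01  1.13653174e-04] 2.1
```

```bash
python3 -m handwheel '[[[10,-15,0,0,0,0,1],[0,0,-40,0,0,0,1],[0,0,-40,0,0,0,1],[0,0,-20,0,0,0,1],[0,0,-12,0,0,0,1],[0,0,0,0,0,0,1]]]'
python3 -c "
from rig import *
import cv2,pickle
c=capture('top');pickle.dump(c,open('pics/top1.pkl','wb'));d=capture('scene')
from h import *
a=crop(c,350,155,100,80,4);b=crop(d,250,120,70,80,4)
cv2.imwrite('pics/v5.png',np.hstack([a,b]))"
```

```text
time_s: 2.85
eef_pos: [599.3, -234.3, 38.9]
ee_rot: [0.0, 0.171, 0.985, -0.0]
force: [0.0, -0.6, 0.5]
grip_width: 0.997
grip_force: 0.0
```

View pics/v5.png

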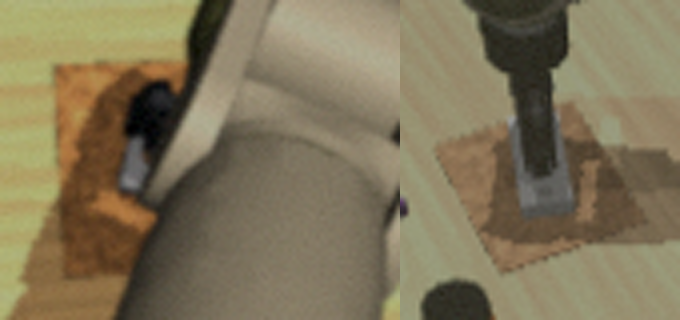

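The arm hides most of the top view. In the scene view the fingers straddle the block, aligned with the pallet's long axis, so I'll close and lift slightly.

```bash
python3 -m handwheel '[[[0,0,0,0,0,0,-1],[0,0,0,0,0,0,-1],[0,0,0,0,0,0,-1],[0,0,0,0,0,0,-1],[0,0,0,0,0,0,-1],[0,0,0,0,0,0,-1],[0,0,0,0,0,0,-1],[0,0,0,0,0,0,-1]]]' 40
python3 -m handwheel '[[[0,0,0,0,0,0,-1],[0,0,10,0,0,0,-1],[0,0,20,0,0,0,-1],[0,0,30,0,0,0,-1],[0,0,30,0,0,0,-1],[0,0,0,0,0,0,-1]]]'
```

```text
time_s: 3.95
eef_pos: [599.3, -234.4, 38.7]
ee_rot: [0.0, 0.172, 0.985, -0.0]
force: [-0.8, 0.8, 5.5]
grip_width: 0.413
grip_force: 42.2
time_s: 4.7
eef_pos: [600.0, -235.0, 131.2]
ee_rot: [0.002, 0.171, 0.985, -0.001]
force: [0.1, -1.0, -4.4]
grip_width: 0.417
grip_force: 41.3
```

```bash
python3 -m handwheel '[[[0,15,0,0,0,0.5,-1],[0,30,0,0,0,0.5,-1],[0,40,0,0,0,0.5,-1],[0,40,0,0,0,0.5,-1],[0,40,0,0,0,0.5,-1],[0,40,0,0,0,0.5,-1],[0,40,0,0,0,0.5,-1],[0,40,0,0,0,0.5,-1]]]'
python3 -m handwheel '[[[0,40,0,0,0,0,-1],[0,40,0,0,0,0,-1],[0,40,0,0,0,0,-1],[0,30,0,0,0,0,-1],[0,15,0,0,0,0,-1],[0,0,0,0,0,0,-1],[0,0,0,0,0,0,-1],[0,0,0,0,0,0,-1]]]'
python3 - <<'E'
from rig import *
from h import *
s=sense();print(s['eef_pos'],s['ee_rot'],s['time_s'])
c=capture('top');pickle.dump(c,open('pics/top2.pkl','wb'));d=capture('scene');pickle.dump(d,open('pics/scene2.pkl','wb'))
a=crop(c,180,150,110,130,4);b=crop(d,320,190,90,90,4)
cv2.imwrite('pics/v6.png',np.hstack([a,cv2.copyMakeBorder(b,0,a.shape[0]-b.shape[0],0,0,0)]))
E
```

```text
time_s: 5.7
eef_pos: [597.8, 52.9, 126.6]
ee_rot: [-0.002, 0.137, 0.991, 0.0]
force: [0.6, -0.4, -4.8]
grip_width: 0.412
grip_force: 41.1
time_s: 6.7
eef_pos: [599.2, 214.6, 128.2]
ee_rot: [-0.0, 0.138, 0.99, -0.0]
force: [0.8, 0.1, -4.9]
grip_width: 0.417
grip_force: 41.2
[599.23785553 214.57162839 128.19096701] [-5.21951072e-05  1.37704870e-01  9.90473298e-01 -1.10484611e-04] 6.7
```

View pics/v6.png

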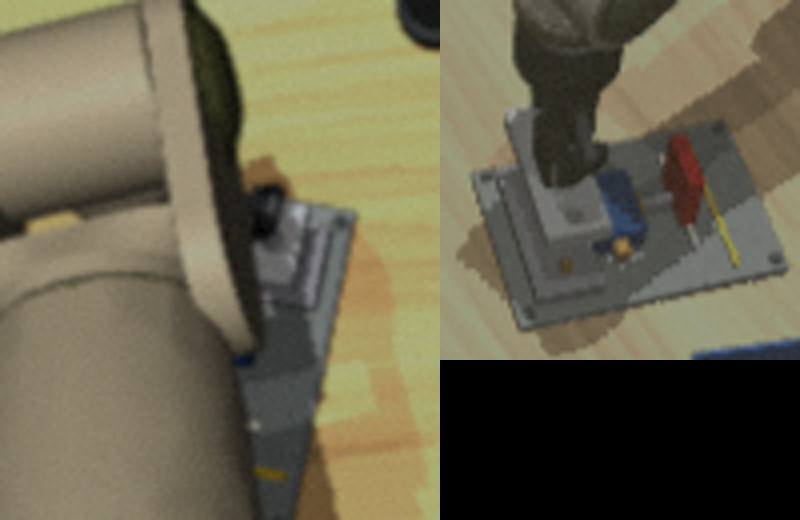

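The scene view shows the pallet hovering over the nest, with its hole at about (354,243) and the matching peg at about (351,256). I'll compare each with its predicted pixel.

```bash
python3 - <<'E'
from h import *
c=load("scene2");c0=load("scene0");t=load("top0")
a=np.radians(74.17);u=np.array([np.cos(a),np.sin(a)])
for sg in (1,-1):
    print("hole",sg,proj(c,np.r_[np.array([599.24,214.57])+sg*44*u,128.2-34.7+18]),"peg",proj(c,np.r_[np.array([599.8,214.6])+sg*44*u,43]))
def cen(c,box,f):
    k=mask(c,box,f)[0]; m=cv2.moments((k*100).astype(np.int32)); return np.array([m['m10'],m['m01']])/m['m00']/100
g=cv2.cvtColor(c["image"],cv2.COLOR_RGB2GRAY); print(g[239:248,348:361])
print("hole seen",cen(c,(348,238,11,10),lambda q:q[...,2]<75))
for n,cc in(("2",c),("0",c0)):print("peg seen",n,cen(cc,(345,250,14,12),brass))
print("peg far",cen(c0,(338,226,12,12),brass))
k=mask(c0,(262,135,40,50),grey(95,256,50))
g=cv2.cvtColor(c0["image"],cv2.COLOR_RGB2GRAY); print(g[162:175,278:296])
for sg in(1,-1):print("elec hole exp",proj(c0,[599+sg*44*np.cos(np.radians(70)),-234.3+sg*44*np.sin(np.radians(70)),22]))
print("hole seen0",cen(c0,(282,163,9,9),lambda q:q[...,2]<100))
E
```

```text
hole 1 [[352.16364212 243.26031513]] peg [[350.52500347 254.95686843]]
hole -1 [[343.92238716 219.76320498]] peg [[342.69466913 231.96484887]]
[[110 110 109  99 101  99  98 100  98  98 100  98  85]
 [117 107 103  96  98  98  99 102 102 101  98 100  94]
 [119 101  98  97  94  95 100  97  96  97 100  99 113]
 [117 109  98  91  86  86  88  94 100  98  97 101 114]
 [119 118 111  86  78  81  75  82  96  98  98  99 104]
 [116 117 118  92  82  80  78  83  95  99  99 100 110]
 [116 116 118 108  89  79  81  91  96  99 110 111 119]
 [117 118 118 119 108 107 106 111 112 113 116 120 105]
 [118 118 121 117 115 115 116 112 106 107  96  95  89]]Traceback (most recent call last):
  File "<stdin>", line 9, in <module>
  File "<stdin>", line 7, in cen
IndexError: list index out of range
```

```bash
python3 - <<'E'
from h import *
c=load("scene2");c0=load("scene0")
def wc(img,x0,y0,w,h,f):
    p=img[y0:y0+h,x0:x0+w].astype(float);W=np.clip(f(p),0,None)
    yy,xx=np.mgrid[y0:y0+h,x0:x0+w];return np.array([(W*xx).sum(),(W*yy).sum()])/W.sum()
bf=lambda p:p[...,0]-p[...,2]-20
dk=lambda th:(lambda p:th-p.mean(2))
print("peg near",wc(c["image"],346,250,12,12,bf),wc(c0["image"],346,250,12,12,bf),"far",wc(c0["image"],338,227,12,12,bf))
print("hole now",wc(c["image"],350,241,7,5,dk(93)))
print("hole start",wc(c0["image"],283,164,8,7,dk(115)))
for sg in(1,-1):print("elec hole exp",proj(c0,[599+sg*44*np.cos(np.radians(70)),-234.3+sg*44*np.sin(np.radians(70)),22]))
b=np.array([599.24,214.57,111.5]);r=np.radians(-15.8)
p0=proj(c,b)
print("d/dstation x 10mm",proj(c,b+10*np.array([np.cos(r),np.sin(r),0]))-p0,"y",proj(c,b+10*np.array([-np.sin(r),np.cos(r),0]))-p0,"z",proj(c,b+[0,0,10])-p0)
E
```

```text
peg near [351.11881188 256.08910891] [351.18987342 255.74050633] far [342.23913043 228.96488294]
hole now [353.22141561 243.55172414]
hole start [285.96363636 167.45757576]
elec hole exp [[285.14924846 167.25453207]]
elec hole exp [[282.46671474 150.82632568]]
d/dstation x 10mm [[-3.15678288  0.65879881]] y [[0.94236485 2.68175293]] z [[ 0.19664395 -1.82426942]]
```

```bash
python3 -m handwheel '[[[1,0.3,-10,0,0,0,-1],[0,0,-20,0,0,0,-1],[0,0,-10,0,0,0,-1],[0,0,-3,0,0,0,-1],[0,0,0,0,0,0,-1],[0,0,0,0,0,0,-1]]]'
python3 -m handwheel '[[[0,0,-1,0,0,0,-1],[0,0,-1,0,0,0,-1],[0,0,-1,0,0,0,-1],[0,0,-1,0,0,0,-1],[0,0,-1,0,0,0,-1],[0,0,-1,0,0,0,-1],[0,0,0,0,0,0,-1]]]'
python3 - <<'E'
from rig import *
from h import *
d=capture('scene');pickle.dump(d,open('pics/scene3.pkl','wb'))
cv2.imwrite('pics/v7.png',crop(d,325,205,70,70,8))
E
```

```text
time_s: 7.55
eef_pos: [600.4, 216.0, 85.9]
ee_rot: [0.001, 0.137, 0.991, 0.0]
force: [-0.5, 0.3, -5.4]
grip_width: 0.415
grip_force: 41.1
time_s: 8.43
eef_pos: [600.0, 215.9, 79.1]
ee_rot: [-0.0, 0.137, 0.991, -0.0]
force: [0.3, -0.6, -3.6]
grip_width: 0.419
grip_force: 41.1
```

View pics/v7.png

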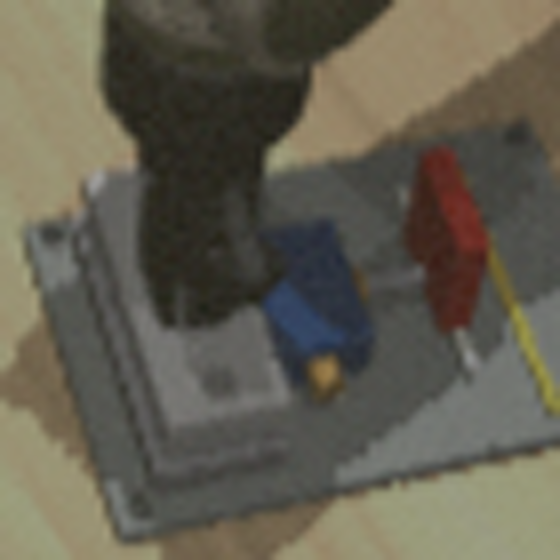

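The pallet is just above peg-top height, with its hole at about (352,251.5) and the outline parallel to the pad. I'll lower it gently while watching the force.

```bash
python3 -m handwheel '[[[0,-0.7,-0.5,0,0,0,-1],[0,0,-1,0,0,0,-1],[0,0,-1,0,0,0,-1],[0,0,0,0,0,0,-1]]]'
python3 -c "
from rig import *
s=sense();print(s['eef_pos'],s['force'],s['wrist_torque'])"
```

```text
time_s: 8.98
eef_pos: [600.0, 215.2, 76.6]
ee_rot: [-0.0, 0.137, 0.991, -0.0]
force: [0.7, -0.7, -4.7]
grip_width: 0.414
grip_force: 41.1
[600.00973097 215.23409691  76.61236268] [ 0.66315429 -0.70126113 -4.65758731] [-0.03750001 -0.03384704 -0.0548085 ]
```

```bash
python3 -m handwheel '[[[0,0,-1,0,0,0,-1],[0,0,-1,0,0,0,-1],[0,0,-1,0,0,0,-1],[0,0,0,0,0,0,-1]]]' && python3 -m handwheel '[[[0,0,-1,0,0,0,-1],[0,0,-1,0,0,0,-1],[0,0,-1,0,0,0,-1],[0,0,0,0,0,0,-1]]]'
```

```text
time_s: 9.48
eef_pos: [600.0, 215.2, 73.6]
ee_rot: [-0.0, 0.137, 0.991, -0.0]
force: [1.7, 0.3, -3.6]
grip_width: 0.416
grip_force: 41.1
time_s: 9.98
eef_pos: [600.0, 215.2, 70.6]
ee_rot: [-0.0, 0.137, 0.991, -0.0]
force: [-0.2, 0.4, -5.3]
grip_width: 0.418
grip_force: 41.1
```

```bash
python3 -m handwheel '[[[0,0,-1,0,0,0,-1],[0,0,-1,0,0,0,-1],[0,0,-1,0,0,0,-1],[0,0,-1,0,0,0,-1],[0,0,0,0,0,0,-1]]]' && python3 -m handwheel '[[[0,0,-1,0,0,0,-1],[0,0,-0.5,0,0,0,-1],[0,0,0,0,0,0,-1]]]'
```

```text
time_s: 10.6
eef_pos: [600.0, 215.2, 66.6]
ee_rot: [-0.0, 0.137, 0.991, -0.0]
force: [0.1, -1.3, -4.7]
grip_width: 0.416
grip_force: 41.1
time_s: 10.98
eef_pos: [600.1, 215.2, 65.2]
ee_rot: [-0.0, 0.137, 0.991, -0.0]
force: [1.2, -0.1, -3.7]
grip_width: 0.413
grip_force: 41.1
```

```bash
python3 -m handwheel '[[[0,0,-0.5,0,0,0,-1],[0,0,-0.5,0,0,0,-1],[0,0,0,0,0,0,-1]]]' && python3 -m handwheel '[[[0,0,-0.5,0,0,0,-1],[0,0,0,0,0,0,-1]]]'
```

```text
time_s: 11.35
eef_pos: [600.1, 215.2, 64.6]
ee_rot: [0.0, 0.137, 0.991, 0.0]
force: [-2.0, -0.3, 1.0]
grip_width: 0.414
grip_force: 41.7
time_s: 11.6
eef_pos: [600.2, 215.2, 64.6]
ee_rot: [0.0, 0.137, 0.991, 0.0]
force: [-4.0, -1.2, 5.4]
grip_width: 0.414
grip_force: 42.6
```

The force shows it seated at TCP z 64.6, close to the predicted 64.8. I'll release and rise.

```bash
python3 -m handwheel '[[[0,0,0.5,0,0,0,-0.1],[0,0,0,0,0,0,0],[0,0,0,0,0,0,0.3],[0,0,0,0,0,0,0.7],[0,0,0,0,0,0,0.7],[0,0,0,0,0,0,0.7],[0,0,0,0,0,0,0.7]]]' && python3 -m handwheel '[[[0,0,5,0,0,0,0.7],[0,0,20,0,0,0,0.7],[0,0,30,0,0,0,0.7],[0,0,25,0,0,0,0.7],[0,0,0,0,0,0,0.7]]]'
```

```text
time_s: 12.48
eef_pos: [600.1, 215.2, 64.2]
ee_rot: [-0.0, 0.137, 0.991, -0.0]
force: [-0.1, 0.6, -0.0]
grip_width: 0.851
grip_force: 0.0
time_s: 13.1
eef_pos: [600.9, 215.4, 146.3]
ee_rot: [0.002, 0.137, 0.991, 0.001]
force: [-0.4, 0.1, 0.6]
grip_width: 0.849
grip_force: 0.0
```

```bash
python3 -m handwheel '[[[-12,3,0,0,0,-10,0],[-12,3,0,0,0,-10,0],[-12,3,0,0,0,-10,0],[-12,3,0,0,0,-10,0],[-12,3,0,0,0,-10,0],[-12,3,0,0,0,-10,0],[-12,3,0,0,0,-10,0],[-12,3,0,0,0,-10,0]]]' && python3 -m handwheel '[[[-11,3,0,0,0,-10,0],[0,0,0,0,0,0,0],[0,0,0,0,0,0,0]]]'
python3 - <<'E'
from rig import *
from h import *
d=capture('scene');pickle.dump(d,open('pics/scene4.pkl','wb'));c=capture('top');pickle.dump(c,open('pics/top4.pkl','wb'))
b=crop(d,325,195,85,80,5);a=crop(c,190,175,85,80,4)
cv2.imwrite('pics/v8.png',np.hstack([b,cv2.copyMakeBorder(a,0,80,0,0,0)]))
E
```

```text
time_s: 14.1
eef_pos: [503.2, 239.2, 143.1]
ee_rot: [-0.0, 0.744, 0.669, -0.001]
force: [0.4, 0.5, 1.0]
grip_width: 0.5
grip_force: 0.0
time_s: 14.48
eef_pos: [493.3, 242.1, 143.8]
ee_rot: [-0.0, 0.796, 0.605, -0.0]
force: [-0.4, -0.1, 0.4]
grip_width: 0.502
grip_force: 0.0
```

View pics/v8.png

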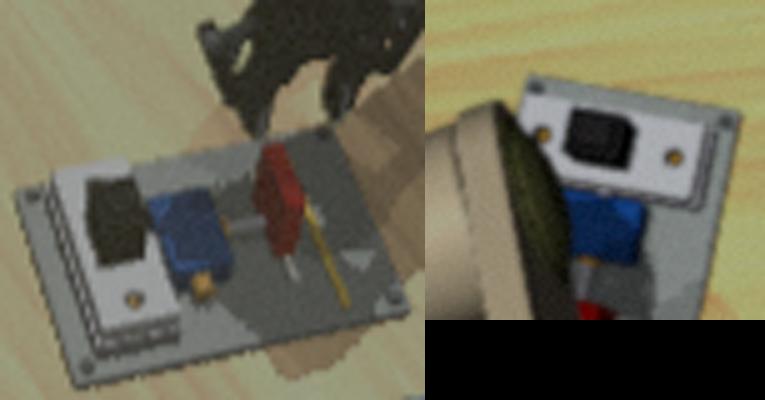

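The electrode is seated: both brass pegs show in its holes, at about (352,255) in the scene view and about (214,208) and (240,214) in the top view. The gripper is above the red handle, turned across its thickness, so I'm descending.

```bash
python3 -m handwheel '[[[0,0,-25,0,0,0,0],[0,0,-25,0,0,0,0],[0,0,-20,0,0,0,0],[0,0,-12,0,0,0,0],[0,0,-6,0,0,0,0],[0,0,0,0,0,0,0]]]' && python3 -m handwheel '[[[0,0,0,0,0,0,-1],[0,0,0,0,0,0,-1],[0,0,0,0,0,0,-1],[0,0,0,0,0,0,-1],[0,0,0,0,0,0,-1],[0,0,0,0,0,0,-1]]]' 50
```

```text
time_s: 15.32
eef_pos: [493.2, 242.3, 56.4]
ee_rot: [0.0, 0.797, 0.604, 0.0]
force: [0.1, 0.8, 0.1]
grip_width: 0.504
grip_force: 0.0
time_s: 16.08
eef_pos: [492.6, 242.6, 57.0]
ee_rot: [-0.0, 0.797, 0.604, -0.0]
force: [-4.6, 0.4, 5.4]
grip_width: 0.154
grip_force: 49.4
```

The handle is gripped, at a width of 13 mm. I'll pull it 28 mm along station −x.

```bash
python3 -m handwheel '[[[-3.4,1,0,0,0,0,-1],[-3.4,1,0,0,0,0,-1],[-3.4,1,0,0,0,0,-1],[-3.4,1,0,0,0,0,-1],[-3.4,1,0,0,0,0,-1],[-3.4,1,0,0,0,0,-1],[-3.4,0.8,0,0,0,0,-1],[-3.4,0.8,0,0,0,0,-1]]]' && python3 -m handwheel '[[[0,0,0,0,0,0,-1],[0,0,0,0,0,0,-1],[0,0,0,0,0,0,-1]]]'
python3 - <<'E'
from rig import *
from h import *
d=capture('scene');pickle.dump(d,open('pics/scene5.pkl','wb'));c=capture('top');pickle.dump(c,open('pics/top5.pkl','wb'))
b=crop(d,325,195,90,80,5);a=crop(c,190,190,80,100,4)
cv2.imwrite('pics/v9.png',np.hstack([b,a]))
s=sense();print(s['eef_pos'],s['grip_width'],s['force'])
E
```

```text
time_s: 17.08
eef_pos: [466.9, 249.8, 57.0]
ee_rot: [0.001, 0.797, 0.603, 0.001]
force: [6.3, -2.7, 2.4]
grip_width: 0.158
grip_force: 49.3
time_s: 17.45
eef_pos: [466.9, 249.8, 57.0]
ee_rot: [0.001, 0.797, 0.604, 0.001]
force: [4.5, -3.3, 4.2]
grip_width: 0.155
grip_force: 49.5
[466.86191047 249.78167092  56.9612147 ] 0.15420481142978157 [ 5.32456987 -3.41587166  5.15937989]
```

View pics/v9.png

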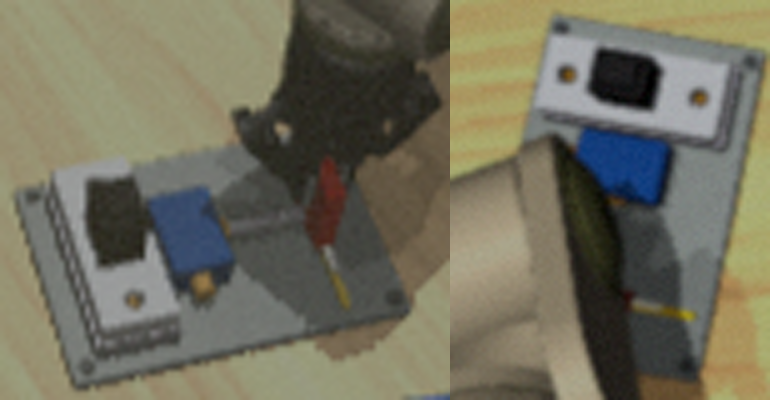

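In both views the white pointer now lines up with the yellow strip: scene about (391,247) to (394,253), top about (238,266) to (249,269). A quick numeric check of the remaining gap follows.

```bash
python3 - <<'E'
from h import *
r=np.radians(-15.75);ex=np.array([np.cos(r),np.sin(r)])
N=np.array([600,215.])
def sx(c,uv,z): return (plane(c,uv,z)[:,:2]-N)@ex+45
for nm,boxw,boxy,box0 in (("top",(233,258,13,14),(240,262,14,12),(195,255,70,25)),("scene",(386,240,10,12),(388,246,12,14),(370,215,40,50))):
    c=load(nm+"5");c0=load(nm+"0")
    def col(c,box,w):
        x0,y0,ww,h=box;p=c["image"][y0:y0+h,x0:x0+ww].astype(float);yy,xx=np.mgrid[y0:y0+h,x0:x0+ww];W=np.clip(w(p),0,None);m=W>0
        return np.c_[xx[m],yy[m]],W[m]
    ye=lambda p:p[...,:2].min(2)-p[...,2]-35
    for tag,cc,b in(("yellow now",c,boxy),("yellow start",c0,box0)):
        uv,W=col(cc,b,ye)
        if len(W): print(nm,tag,len(W),np.average(sx(cc,uv,15),weights=W).round(2))
    wh=lambda p:np.where((p.max(2)-p.min(2)<35),p.mean(2)-115,0)
    uv,W=col(c,boxw,wh)
    print(nm,"white",len(W),uv.mean(0) if len(W) else 0,[np.average(sx(c,uv,z),weights=W).round(2) for z in(22,26,30)] if len(W) else "")
E
```

```text
top yellow now 19 -93.14
top yellow start 468 -95.42
top white 0 0 
scene yellow now 9 -95.31
scene yellow start 43 -95.13
scene white 1 [390. 245.] [np.float64(-94.15), np.float64(-92.74), np.float64(-91.34)]
```

The handle is about 1–1.5 mm short of the mark, so I'll nudge it out and settle.

```bash
python3 -m handwheel '[[[-0.8,0.2,0,0,0,0,-1],[-0.7,0.2,0,0,0,0,-1],[0,0,0,0,0,0,-1],[0,0,0,0,0,0,-1],[0,0,0,0,0,0,-1],[0,0,0,0,0,0,-1],[0,0,0,0,0,0,-1]]]'
python3 - <<'E'
from rig import *
from h import *
d=capture('scene');c=capture('top')
cv2.imwrite('pics/v10.png',np.hstack([crop(d,375,220,40,50,9),crop(c,225,250,40,50,9)]))
E
```

```text
time_s: 18.42
eef_pos: [465.5, 250.2, 57.0]
ee_rot: [0.001, 0.797, 0.604, 0.001]
force: [6.0, -3.9, 3.8]
grip_width: 0.159
grip_force: 49.4
```

View pics/v10.png

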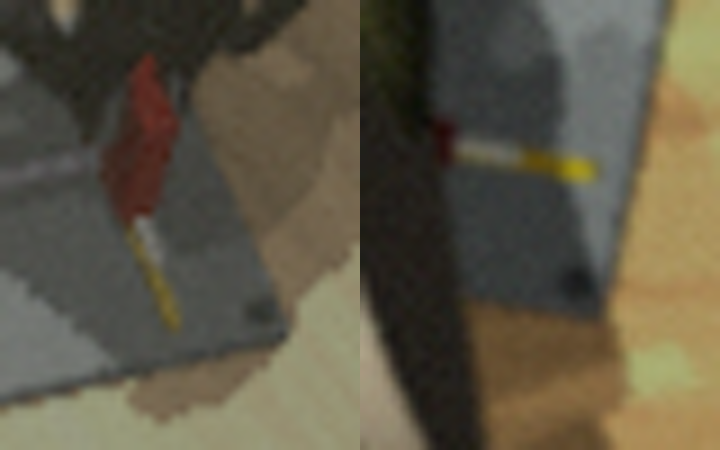

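The top view shows the white pointer (279,267) lying directly over the strip's line, within about 0.5 mm. In the scene view the small sideways offset is consistent with the pointer's height above the strip. I'm handing in while holding.

```bash
python3 -c "
from rig import *
print(finish_job())"
```

```text
the job is handed in; nothing more can be done
None
```

I set the electrode down on both pegs and released it, pulled the valve handle out to the yellow mark, and handed the job in still holding it at about 49 N, 18.4 s in; no verdict came back.

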